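Rock a tight insert block out of the dry bath

ROBOT

A 6-joint arm with a two-finger parallel gripper is mounted at the origin on a cart in front of the work surface, level with it; the furniture and walls round the work are solid. World frame = base frame: x ahead of the robot, y to its left, z up, the work surface at z = 0. Lengths are in mm, angles in rad, forces in N, time in s.
With the tool pointing down it reaches from about 300 to 775 mm from the base axis. Payload 14.6 kg.
Tool frame: the origin (TCP) lies on the front face of the gripper's body, between the roots of the fingers; the fingertips stand 97 mm ahead of it and the grasp point (between the pads) lies 78 mm ahead of it; z points along the fingers, y is the direction in which the jaws open and shut (so a half turn about z gives the same grasp; the last joint's range is limited). The gripper opens to 94 mm and grips with 3 to 60 N. Pads are 16 mm wide; open, the fingers measure 119 mm over their backs; the gripper's body (75 mm by 177 mm) begins 78 mm behind the grasp point.
Start: joints at [-1.353, 0.3, 1.521, -0, 1.321, -0.067], TCP at [154.524, -527.837, 302.646] pointing down, gripper open.
Joint ranges: [-3.03, 3.03], [-0.79, 2.21], [0.23, 2.52], [-1.04, 4.18], [0, 3.07], [-2.55, 2.55]. Speed limits (rad/s): [2.22, 2.22, 2.57, 3.14, 3.14, 3.14].

INTERFACE

Orientations are given as [roll, pitch, yaw] about the fixed x, y, z axes, in that order (R = Rz(yaw) Ry(pitch) Rx(roll)).
In Python, from cell import manip, eyes, finder gives the robot as it stands.
- The arm moves only by the tool drive_tool, never from a script. Its argument "rows" is a list of rows, each an object with "offset": the shift along the tool's x, y, z in mm, a list of three; "spin": the turn about the tool's z in degrees; "jaw": the finger opening in mm, from 0 to 94. In form: [{"offset": [dx, dy, dz], "spin": spin, "jaw": jaw}, ...]. A call has 1 to 20 rows; each row shifts and turns the commanded pose from where the row before left it, along the tool's axes as they then stand; what a row does not reach is not made up. A row lasts 1/10 s, in which the tool goes at most 50 mm and 8.59 degrees, less where a joint would pass 70% of its speed; a pose out of reach is approached as far as the arm can. A call is refused whole if a number of a shift passes 50 or a number of a turn 8.59, either way. A call with a gripper value outside its range is refused whole. The fingers move at their own pace and stop on an object; "force" is the grip in N (left out, the last holds). Time passes only in rows, so rows that do not move let the fingers close. It gives the time, the measured TCP pose, the force and the opening at its end, in the units of the state.
- manip.read_state(): the state, without advancing time (a new reading comes with each control period).
- eyes.camera(name): name is "scene" or "top" or "wrist"; returns a dict with "color" (480x640x3 uint8, blue, green, red), "depth" (480x640 float32, mm along the optical axis (not along the pixel's ray), 0 where there is no reading), "vfov" (degrees; the focal length in pixels is half the picture's height over the tangent of half this angle, whatever the lens; pixels are square), "cx", "cy" (the principal point, pixels), "D" ([k1, k2, p1, p2, k3] as OpenCV has them; the pictures are not rectified), "rvec" (rotation vector, rad) and "tvec" (3), from world to camera coordinates, as OpenCV has them. Camera axes: x right, y down, z forward; pixel columns grow to the right and rows downward; lengths in mm; the calibration is good to about 2 mm. A picture is of the moment at which its call begins.
- manip.sign_off(): hands the job in, once; it reports no verdict.
Trained networks look in the newest picture that a camera, given by its name, has taken for a name from the list of things; names that differ only in an ending like _2 or _b are one class to them, and where a whole thing is asked for, a point or a joint stands for the part that bears it (a point fixed in the world has none). Each returns a list of dicts, best first, with "p" (0 to 1); they miss things now and then, are a little off and sometimes report something else, mostly with a low value. They report only what shows in the picture. A call takes as long as a camera call. They do not tell look-alikes from the thing itself.
- finder.find_in(camera, target): "uv" ([column, row] in pixels, amid what is visible of it).
The state is a dict: "clock": time; "joints": joint angles; "qd": joint speeds; "effort": joint torques, N m; "eef_pos": TCP position; "eef_rot": TCP orientation; "wrist_force": force on the tool from outside, world axes, zero at the start; "moment": the same for the moment, N m; "finger_gap": finger opening in mm.
Only numpy, scipy, OpenCV 4.12 (cv2) and the standard library are available. Lean on these libraries where they do the work, as an engineer would, in place of code of your own. Each camera call takes 0.05 s, during which the arm holds its last target. There are 200 camera calls.

TASK

One of the two aluminium insert blocks in the dry bath has a small bottle standing in it; the other block is empty. Take hold of the empty block by its rib and rock it side to side to free it, since it is a tight fit: tilt it about six degrees with its left end up while its right end stays down, then the same the other way with its right end up. Then lift it clear and finish still holding it in the gripper, level and still, straight over its bay with its underside one to three centimetres above the deck; leave the other block and its bottle as they are.

Things in the scene. Friction and masses are not known exactly. Their poses are not given: they have to be found in the camera images.
- dry_bath: fixed white two-bay dry-bath heater, 124 (x) x 210 (y) mm, deck 45 mm high, with a low front panel (34 mm high) reaching 82 mm ahead of the origin. Origin under its centre, on the worktop; x points to its rear, z up, +y is its left as seen from the robot (a block's left end is its +y end)
- bay_left (a point): centre of the left bay's mouth, level with the deck, 48 mm to +y of the bath's centre. The bay is 84 (x) x 64 (y) mm, 16 mm deep (floor 29 mm above the worktop). Two sprung steel cheeks 7 mm below the deck press on the block's left and right end faces; each end holds by about 10 N of friction until it has risen some 10 mm, and tilting about the other lower edge raises one end alone
- bay_right (a point): centre of the right bay's mouth, level with the deck, 48 mm to -y of the bath's centre; the bay and its cheeks are the same
- block_a_grip (a point): centre of the grip rib of one aluminium insert block: 82 (x) x 60 (y) x 32 mm, 0.3 kg, two round wells in its top (28 mm wide, 22 mm deep, 23.5 mm before and behind the middle) and between them an upright grip rib 12 mm thick (x), 36 mm long (y), 34 mm high. The point is 49 mm above the block's underside, 17 mm below the rib's top; 78 mm above the worktop when seated, axes as the bath's. Either bay
- block_b_grip (a point): centre of the grip rib of the other block, identical to the first; the same point and axes. Which bay it sits in varies
- block_b_left (a point): middle of the lower edge of that block's left (+y) end, 30 mm from the block's middle, on its underside (29 mm above the worktop when seated)
- block_b_right (a point): middle of the lower edge of that block's right (-y) end, 30 mm from the block's middle, on its underside
- block_a_left (a point): the same left lower edge point on the first block
- block_a_right (a point): the same right lower edge point on the first block
- vial_mid (a point): small capped amber bottle, 26 mm wide, 50 mm tall, standing loose in the front (-x) well of one of the blocks, 23.5 mm before the block's middle; the point is half-way up it. It rises 28 mm above that block's top
Mind the look-alikes: they are no part of the job. What is shaped like the part that bears block_b_grip but pink is not meant.

How it is judged (in metres and radians):
On the way, in this order (a step that is already met when the one before it is completed fails the run):
1. the empty block is tilted with its left end up, in the gripper, still in its bay (contact force between the fingers and block_b above 1 N and ((z of block_b_left in the frame of dry_bath above 0.032 m and z of block_b_right in the frame of dry_bath below 0.03 m) or (z of block_b_left in the frame of dry_bath above 0.0335 m and z of block_b_right in the frame of dry_bath below 0.0315 m) or (z of block_b_left in the frame of dry_bath above 0.035 m and z of block_b_right in the frame of dry_bath below 0.033 m) or (z of block_b_left in the frame of dry_bath above 0.0365 m and z of block_b_right in the frame of dry_bath below 0.0345 m) or (z of block_b_left in the frame of dry_bath above 0.038 m and z of block_b_right in the frame of dry_bath below 0.036 m))), for 0.1 s.
2. the empty block is tilted the other way, right end up, in the gripper, still in its bay (contact force between the fingers and block_b above 1 N and ((z of block_b_right in the frame of dry_bath above 0.032 m and z of block_b_left in the frame of dry_bath below 0.03 m) or (z of block_b_right in the frame of dry_bath above 0.0335 m and z of block_b_left in the frame of dry_bath below 0.0315 m) or (z of block_b_right in the frame of dry_bath above 0.035 m and z of block_b_left in the frame of dry_bath below 0.033 m) or (z of block_b_right in the frame of dry_bath above 0.0365 m and z of block_b_left in the frame of dry_bath below 0.0345 m) or (z of block_b_right in the frame of dry_bath above 0.038 m and z of block_b_left in the frame of dry_bath below 0.036 m))), for 0.1 s.
At the end, for the whole second after the job is handed in: The empty block is held by the fingers, still, level within 0.12 rad, underside 5 to 40 mm above the deck, within 20 mm of over its bay, touching neither bath nor other block; the other block has moved under 4 mm, its bottle under 8 mm and stands upright in it (z of block_b_left in the frame of dry_bath between 0.05 and 0.085 m and z of block_b_right in the frame of dry_bath between 0.05 and 0.085 m and angle between block_b_grip's own z axis and vertical below 0.12 rad and x of block_b_grip in the frame of dry_bath between -0.02 and 0.02 m and ((y of block_b_grip in the frame of dry_bath between 0.028 and 0.068 m and y of block_a_grip in the frame of dry_bath below 0 m) or (y of block_b_grip in the frame of dry_bath between -0.068 and -0.028 m and y of block_a_grip in the frame of dry_bath above 0 m)) and contact force between the fingers and block_b above 2 N and contact force between block_b and dry_bath below 0.1 N and contact force between block_b and block_a below 0.1 N and linear speed of block_b below 0.03 m/s and distance of block_a_grip from where it was at the start of the episode below 0.004 m and distance of vial_mid from where it was at the start of the episode below 0.008 m and distance between vial_mid and block_a_grip below 0.04 m and angle between vial_mid's own z axis and vertical below 0.2 rad); the arm keeps its last pose, push and grip.
It fails at once if the block that holds the bottle is pulled or pushed about (5 mm) (distance of block_a_grip from where it was at the start of the episode above 0.005 m).
It fails at once if the bottle is knocked (12 mm) (distance of vial_mid from where it was at the start of the episode above 0.012 m).
It also fails if it takes over 40 s, if anything falls off the work surface, if the arm or the gripper's body presses on something with over 40 N, if the wrist force passes 120 N, or if a joint passes its speed limit or range.

## Working session

There is one attempt and no reset: what is moved stays moved. The work goes in short steps, Python scripts to look and compute and a tool call to move; the robot and the scene stay as the last step left them, time stands still between calls to the robot, and variables do not carry over. Pictures are saved under pics/ and viewed, about 8 in all and at most 12, crops included, and the job is handed in when it is done.

Besides the shell and the picture viewer there is one more tool, called after ">>>" in YAML: its name, and indented under it one key for each argument. drive_tool: Moves the arm, as the interface text tells. Its arguments: {"type":"object","properties":{"rows":{"type":"array","items":{"type":"object","properties":{"offset":{"type":"array","items":{"type":"number"}},"spin":{"type":"number"},"jaw":{"type":"number"}}}},"force":{"type":"number"}},"required":["rows"]}

```bash
ls; mkdir -p pics; cat > h.py <<'E'
import numpy as np, cv2
from cell import manip, eyes, finder
def K(c):
    f=240/np.tan(np.radians(c["vfov"])/2); return np.array([[f,0,c["cx"]],[0,f,c["cy"]],[0,0,1]])
def world(c,uv,z=None,depth=None):
    """pixel -> world; on plane z, or with depth"""
    uv=np.array(uv,float).reshape(-1,1,2)
    r=cv2.undistortPoints(uv,K(c),np.array(c["D"],float)).reshape(-1,2)
    r=np.c_[r,np.ones(len(r))]; R=cv2.Rodrigues(np.array(c["rvec"],float))[0]; t=np.array(c["tvec"],float).ravel()
    o=-R.T@t; d=r@R
    if z is not None: return o+d*((z-o[2])/d[:,2])[:,None]
    return o+d*np.array(depth).reshape(-1,1)
def cloud(c):
    v,u=np.mgrid[:480,:640]; return world(c,np.c_[u.ravel(),v.ravel()],depth=c["depth"].ravel()).reshape(480,640,3)
E
python3 - <<'E'
from h import *
print(manip.read_state())
for n in ["scene","top"]:
    c=eyes.camera(n); cv2.imwrite(f"pics/{n}0.png",c["color"])
    P=cloud(c); 
    for t in ["dry_bath","block_b_grip","vial_mid"]:
        for d in finder.find_in(n,t)[:4]:
            u,v=map(int,d["uv"]); print(n,t,d["p"],d["uv"],P[v,u].round(1))
E
```

```text
pics
{'clock': 0.0, 'joints': array([-1.35260849e+00,  3.00456120e-01,  1.52158701e+00, -1.77020969e-05,
        1.32068668e+00, -6.66142269e-02]), 'qd': array([-0.00053959, -0.00048965, -0.00080792,  0.00133625,  0.00174074,
        0.00188599]), 'effort': array([-3.10653217e-03, -5.31805515e+01, -3.52734268e+01,  7.07559125e-02,
        2.44337891e-02, -6.88666114e-05]), 'eef_pos': array([ 154.48601604, -527.69990096,  302.09197553]), 'eef_rot': array([-3.14045689e+00, -5.85860000e-05,  2.84806418e-01]), 'wrist_force': array([-0.29416977,  0.04280433,  0.10450525]), 'moment': array([ 0.00102504, -0.01958379,  0.01791559]), 'finger_gap': 94.26342907456178}
scene dry_bath 0.84 [354.4, 300.0] [457.2 -25.9  37. ]
scene block_b_grip 0.83 [325.9, 257.5] [507.1  61.4  55.2]
scene block_b_grip 0.81 [207.2, 289.2] [370.7 166.1  29.2]
scene block_b_grip 0.35 [351.3, 299.9] [458.  -20.5  36.3]
scene vial_mid 0.97 [377.1, 269.1] [486.5 -42.   75.7]
top dry_bath 0.8 [370.4, 251.8] [492.5  10.   44.4]
top dry_bath 0.42 [341.6, 226.1] [513.3  65.6  85.2]
top block_b_grip 0.98 [248.8, 287.2] [387.1 189.9  58.2]
top block_b_grip 0.72 [341.1, 227.1] [513.6  65.3  77.5]
top block_b_grip 0.61 [398.8, 250.4] [494.8 -30.7  89.3]
top vial_mid 0.5 [400.6, 253.5] [491.4 -35.   86.8]
```

View pics/top0.png

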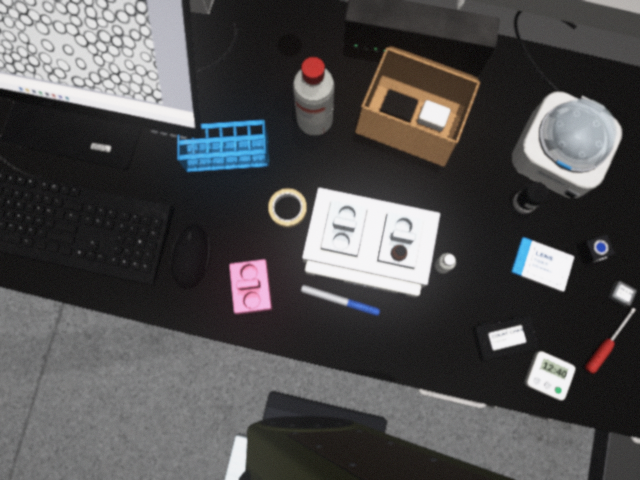

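View pics/scene0.png

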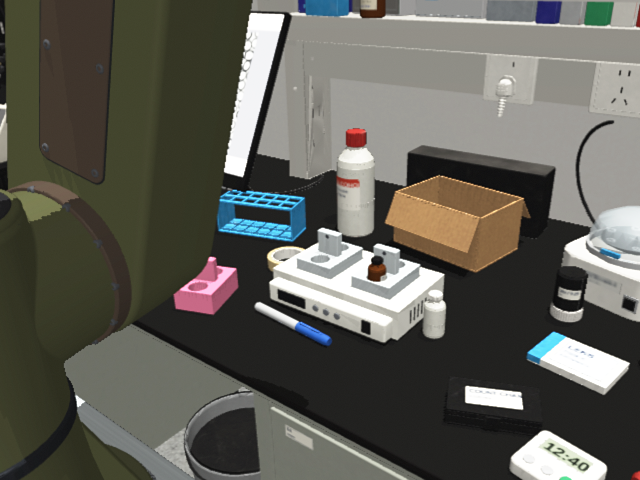

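The left block, around (343,228) in the top view, is empty. The right one holds the amber bottle at (400,253). The pink look-alike lies off to the left. Next I fit the bath's pose and the rib.

```bash
python3 - <<'E'
from h import *
def rect(p):
    r=cv2.minAreaRect(p[:,:2].astype(np.float32)); return np.round(r[0],1),np.round(r[1],1),round(r[2],2),len(p)
for n in ["top","scene"]:
    c=eyes.camera(n); P=cloud(c); X=P.reshape(-1,3)
    m=(abs(X[:,0]-500)<130)&(abs(X[:,1]-10)<140)&(c["depth"].ravel()>0)
    Q=X[m]; 
    print(n,"z hist",np.histogram(Q[:,2],bins=np.arange(-10,115,5))[0])
    D=Q[(Q[:,2]>40)&(Q[:,2]<50)]; print("deck z",np.median(D[:,2]))
    m2=np.zeros(480*640,np.uint8); m2[np.where(m)[0][Q[:,2]>40]]=1
    k,l,s,_=cv2.connectedComponentsWithStats(m2.reshape(480,640)); b=1+np.argmax(s[1:,4])
    print("bath",rect(X[(l==b).ravel()]))
    R=Q[(Q[:,2]>86)&(Q[:,2]<110)]; 
    for nm,g in (("L",R[R[:,1]>20]),("R",R[R[:,1]<20])): print("rib",nm,rect(g) if len(g) else 0, np.median(g,0).round(1))
    # block tops
    B=Q[(Q[:,2]>56)&(Q[:,2]<66)]
    for nm,g in (("L",B[B[:,1]>17]),("R",B[B[:,1]<17])): print("blk",nm,rect(g))
c=eyes.camera("top")
s=cv2.resize(c["color"][170:310,290:460],None,fx=4.5,fy=4.0*4.5/4.0,interpolation=cv2.INTER_CUBIC)
cv2.imwrite("pics/crop1.png",s[:600,:800]); print(s.shape)
E
```

```text
top z hist [  22 6894 4524  230  459  225   95  149 1221  694 3443 2177  103  909
 1490   44   60  101   46  108  265   99    0    0]
deck z 44.523479431614874
bath (array([520.6,  13. ]), array([125.3, 210.8]), 0.82, 8596)
rib L (array([519.2,  61.5]), array([12.7, 35.9]), 2.27, 182) [518.6  61.   93.8]
rib R (array([508.4, -35.8]), array([38.6, 36.2]), 4.71, 273) [517.3 -34.8  93.2]
blk L (array([519.9,  61.3]), array([83.1, 60. ]), 0.81, 1134)
blk R (array([521.7, -65.5]), array([ 83.4, 121.9]), 0.7, 1244)
scene z hist [   0 7822  423  898  702  558  570  690 1561  602 3121  546  562 1545
  227  183  209  210  192  220  253    0    0    0]
deck z 42.99827648898804
bath (array([517.8,  13.4]), array([127.8, 213.2]), 0.77, 6965)
rib L (array([516.6,  59.4]), array([37.2, 14.5]), 89.03, 170) [513.7  58.2  91.6]
rib R (array([508.7, -40.2]), array([40.4, 34.6]), 25.68, 250) [514.  -37.6  90.6]
blk L (array([517.5,  60.6]), array([85.9, 62.9]), 0.67, 773)
blk R (array([519.5, -66.9]), array([ 86.2, 125.4]), 0.87, 920)
(630, 765, 3)
```

View pics/crop1.png

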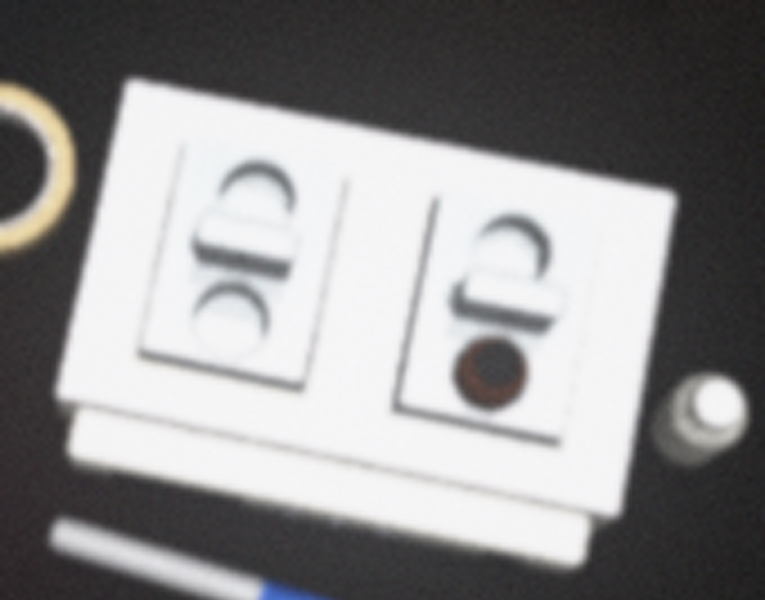

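>>> drive_tool:
  rows:
    - {"offset": [0,0,0],"spin": -8.28,"jaw": 94}
    - {"offset": [0,0,0],"spin": -8.28,"jaw": 94}
    - {"offset": [0,0,0],"spin": -8.28,"jaw": 94}
    - {"offset": [0,0,0],"spin": -8.28,"jaw": 94}
    - {"offset": [0,0,0],"spin": -8.28,"jaw": 94}
    - {"offset": [0,0,0],"spin": -8.28,"jaw": 94}
    - {"offset": [0,0,0],"spin": -8.28,"jaw": 94}
    - {"offset": [0,0,0],"spin": -8.28,"jaw": 94}
    - {"offset": [0,0,0],"spin": -8.28,"jaw": 94}
    - {"offset": [0,0,0],"spin": 0,"jaw": 94}

```text
clock: 1.55
eef_pos: [154.5, -527.8, 302.6]
eef_rot: [3.142, -0.0, 1.588]
wrist_force: [0.9, -0.7, 0.1]
finger_gap: 94.3
```

>>> drive_tool:
  rows:
    - {"offset": [32.4,20.8,0],"spin": 0,"jaw": 94}
    - {"offset": [32.4,20.8,0],"spin": 0,"jaw": 94}
    - {"offset": [32.4,20.8,0],"spin": 0,"jaw": 94}
    - {"offset": [32.4,20.8,0],"spin": 0,"jaw": 94}
    - {"offset": [32.4,20.8,0],"spin": 0,"jaw": 94}
    - {"offset": [32.4,20.8,0],"spin": 0,"jaw": 94}
    - {"offset": [32.4,20.8,0],"spin": 0,"jaw": 94}
    - {"offset": [32.4,20.8,0],"spin": 0,"jaw": 94}
    - {"offset": [32.4,20.8,0],"spin": 0,"jaw": 94}
    - {"offset": [32.4,20.8,0],"spin": 0,"jaw": 94}
    - {"offset": [32.4,20.8,0],"spin": 0,"jaw": 94}
    - {"offset": [32.4,20.8,0],"spin": 0,"jaw": 94}
    - {"offset": [32.4,20.8,0],"spin": 0,"jaw": 94}
    - {"offset": [32.4,20.8,0],"spin": 0,"jaw": 94}
    - {"offset": [32.4,20.8,0],"spin": 0,"jaw": 94}
    - {"offset": [32.4,20.8,0],"spin": 0,"jaw": 94}
    - {"offset": [32.4,20.8,0],"spin": 0,"jaw": 94}
    - {"offset": [32.4,20.8,0],"spin": 0,"jaw": 94}
    - {"offset": [0,0,0],"spin": 0,"jaw": 94}

```text
clock: 3.45
eef_pos: [521.5, 63.7, 302.2]
eef_rot: [-3.141, -0.0, 1.584]
wrist_force: [-0.9, -0.2, 0.1]
finger_gap: 94.0
```

```bash
python3 - <<'E'
from h import *
c=eyes.camera("wrist"); cv2.imwrite("pics/w1.png",c["color"])
s=manip.read_state(); print(s["eef_pos"],s["eef_rot"],s["clock"])
P=cloud(c); X=P.reshape(-1,3)
def rect(p):
    r=cv2.minAreaRect(p[:,:2].astype(np.float32)); return np.round(r[0],1),np.round(r[1],1),round(r[2],2),len(p)
m=(abs(X[:,0]-520)<45)&(abs(X[:,1]-61)<45)&(c["depth"].ravel()>0); Q=X[m]
print(np.histogram(Q[:,2],bins=np.arange(20,120,5))[0])
R=Q[(Q[:,2]>87)&(Q[:,2]<105)]; print("rib",rect(R),np.median(R,0))
B=Q[(Q[:,2]>55)&(Q[:,2]<68)]; print("blk",rect(B))
E
```

```text
[520.740499    62.18975211 302.16663912] [-3.14088487e+00  5.49035449e-06  1.58379098e+00] 3.5
[   0    4   40  972 1581 1083  103  593 2880   13   10   10   11   17
  422  145    0    0    0]
rib (array([518.2,  62.1]), array([12.3, 35.1]), 0.85, 575) [518.37119086  62.86889127  94.4935578 ]
blk (array([518.3,  61.5]), array([82.3, 60.6]), 0.94, 3476)
```

View pics/w1.png

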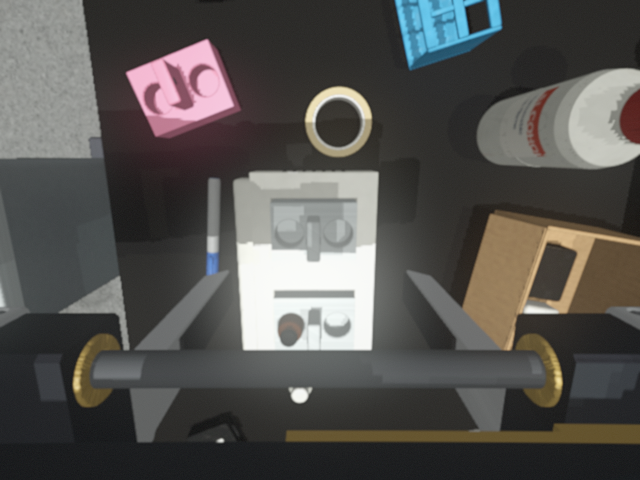

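>>> drive_tool:
  rows:
    - {"offset": [0,-0.5,20],"spin": 0,"jaw": 94}
    - {"offset": [0,0,25],"spin": 0,"jaw": 70}
    - {"offset": [0,0,25],"spin": 0,"jaw": 50}
    - {"offset": [0,0,25],"spin": 0,"jaw": 40}
    - {"offset": [0,0,25],"spin": 0,"jaw": 40}
    - {"offset": [0,0,15],"spin": 0,"jaw": 40}
    - {"offset": [0,0,5],"spin": 0,"jaw": 40}
    - {"offset": [0,0,0],"spin": 0,"jaw": 40}
    - {"offset": [0,0,0],"spin": 0,"jaw": 40}
    - {"offset": [0,0,0],"spin": 0,"jaw": 40}
  force: 30

```text
clock: 4.5
eef_pos: [520.1, 60.6, 163.6]
eef_rot: [3.14, -0.0, 1.585]
wrist_force: [0.6, 0.4, -0.1]
finger_gap: 40.1
```

>>> drive_tool:
  rows:
    - {"offset": [0,0,0],"spin": 0,"jaw": 25}
    - {"offset": [0,0,0],"spin": 0,"jaw": 15}
    - {"offset": [0,0,0],"spin": 0,"jaw": 8}
    - {"offset": [0,0,0],"spin": 0,"jaw": 5}
    - {"offset": [0,0,0],"spin": 0,"jaw": 5}
    - {"offset": [0,0,0],"spin": 0,"jaw": 5}
  force: 30

```text
clock: 5.1
eef_pos: [518.5, 60.8, 162.7]
eef_rot: [-3.137, 0.0, 1.586]
wrist_force: [-15.2, -1.3, 12.2]
finger_gap: 11.8
```

```bash
python3 - <<'E'
from h import *
c=eyes.camera("wrist"); cv2.imwrite("pics/w2.png",c["color"])
s=manip.read_state(); print({k:np.round(s[k],3) for k in ("eef_pos","eef_rot","clock","wrist_force","moment","finger_gap")})
c=eyes.camera("scene"); cv2.imwrite("pics/s2.png",c["color"][150:390,200:520].repeat(2,0).repeat(2,1))
E
```

```text
{'eef_pos': array([518.489,  60.808, 162.696]), 'eef_rot': array([-3.137,  0.   ,  1.586]), 'clock': np.float64(5.15), 'wrist_force': array([-16.165,  -1.262,  12.654]), 'moment': array([-0.224,  2.83 ,  0.033]), 'finger_gap': np.float64(11.74)}
```

View pics/s2.png

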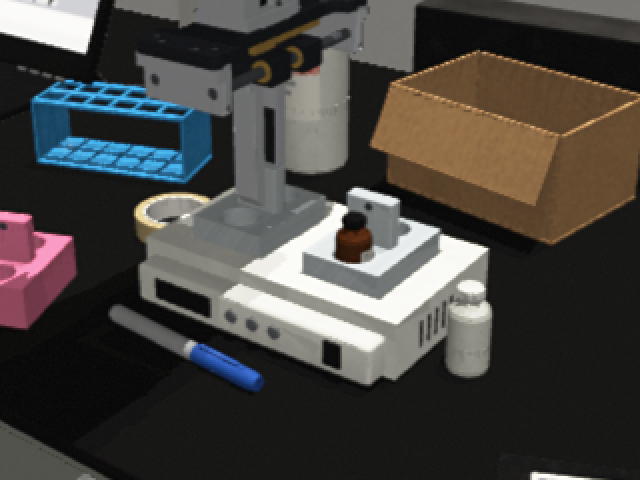

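>>> drive_tool:
  rows:
    - {"offset": [0,-1,0],"spin": 0,"jaw": 5}
    - {"offset": [-1.2,0,-0.7],"spin": 0,"jaw": 5}
    - {"offset": [-1.2,0,-0.7],"spin": 0,"jaw": 5}
    - {"offset": [-1.2,0,-0.7],"spin": 0,"jaw": 5}
    - {"offset": [-1.2,0,-0.7],"spin": 0,"jaw": 5}
    - {"offset": [-1.2,0,-0.6],"spin": 0,"jaw": 5}
    - {"offset": [-1.2,0,-0.6],"spin": 0,"jaw": 5}
    - {"offset": [0,0,0],"spin": 0,"jaw": 5}
    - {"offset": [0,0,0],"spin": 0,"jaw": 5}
    - {"offset": [0,0,0],"spin": 0,"jaw": 5}

```text
clock: 6.2
eef_pos: [518.3, 54.3, 165.2]
eef_rot: [-3.139, -0.002, 1.585]
wrist_force: [0.2, 7.8, -14.6]
finger_gap: 12.1
```

```bash
cat >> h.py <<'E'
def tilt():
    """block top plane slope along y (deg, + = left up) and centre height, from each camera"""
    s=manip.read_state(); print({k:np.round(s[k],2).tolist() for k in ("eef_pos","eef_rot","clock","wrist_force","moment","finger_gap")})
    for n in ("top","scene"):
        c=eyes.camera(n); X=cloud(c).reshape(-1,3)
        o=np.array([519,61]); d=X[:,:2]-o
        m=(c["depth"].ravel()>0)&(abs(d[:,0])<38)&(abs(d[:,1])<28)&(X[:,2]>54)&(X[:,2]<110)
        Q=X[m]; 
        p=np.array([0,0,np.median(Q[Q[:,2]<Q[:,2].min()+25][:,2])])
        for _ in range(8):
            r=Q[:,2]-(p[0]*(Q[:,0]-519)+p[1]*(Q[:,1]-61)+p[2]); k=abs(r)<(7 if _<4 else 2.5)
            p=np.linalg.lstsq(np.c_[Q[k,0]-519,Q[k,1]-61,np.ones(k.sum())],Q[k,2],rcond=None)[0]
        a=np.degrees(np.arctan(p[:2])); print(n,"pitch/tilt deg",a.round(2),"top z",p[2].round(1),k.sum(), "L,R edge z", (p[2]-32+30*p[1]).round(1),(p[2]-32-30*p[1]).round(1))
    return c
E
python3 - <<'E'
from h import *
c=tilt(); cv2.imwrite("pics/s3.png",c["color"][150:390,200:520].repeat(2,0).repeat(2,1))
E
```

```text
{'eef_pos': [518.32, 54.3, 165.19], 'eef_rot': [-3.14, -0.0, 1.59], 'clock': 6.2, 'wrist_force': [0.18, 7.8, -14.57], 'moment': [1.89, -0.22, 0.01], 'finger_gap': 12.12}Traceback (most recent call last):
  File "<stdin>", line 2, in <module>
  File "h.py", line 23, in tilt
    p=np.array([0,0,np.median(Q[Q[:,2]<Q[:,2].min()+25][:,2])])
                                       ~~~~~~~~~~^^
    return umr_minimum(a, axis, None, out, keepdims, initial, where)
ValueError: zero-size array to reduction operation minimum which has no identity
```

```bash
sed -i 's/("top","scene"):/("wrist","scene"):/; s/        Q=X\[m\]; $/        Q=X[m]\n        if len(Q)<50: print(n,"few",len(Q)); continue/' h.py
python3 - <<'E'
from h import *
c=tilt(); cv2.imwrite("pics/s3.png",cv2.resize(c["color"][190:310,250:410],None,fx=4,fy=4,interpolation=cv2.INTER_CUBIC))
E
```

```text
{'eef_pos': [518.31, 54.31, 165.19], 'eef_rot': [-3.14, -0.0, 1.59], 'clock': 6.25, 'wrist_force': [1.04, 8.06, -14.57], 'moment': [1.83, -0.15, 0.03], 'finger_gap': 11.65}
wrist pitch/tilt deg [-0.19  4.13] top z 63.2 5668 L,R edge z 33.3 29.0
scene pitch/tilt deg [-0.37  3.71] top z 61.2 451 L,R edge z 31.2 27.3
```

View pics/s3.png

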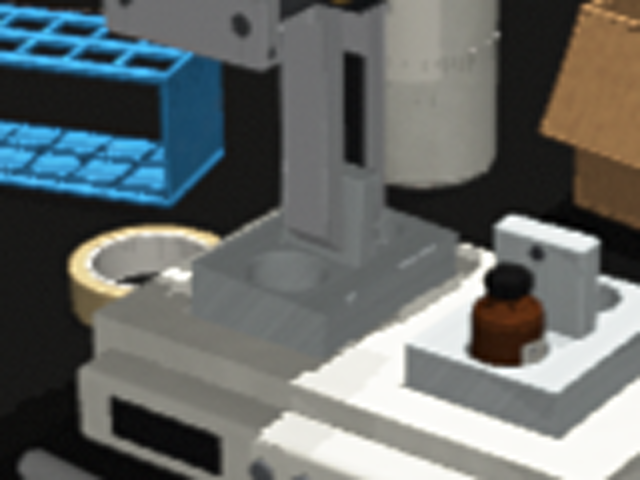

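The block is tilting about its right edge as planned, with the left end up about 4°. I'll go on to about 6°.

>>> drive_tool:
  rows:
    - {"offset": [-1,0,-0.5],"spin": 0,"jaw": 5}
    - {"offset": [-1,0,-0.5],"spin": 0,"jaw": 5}
    - {"offset": [-0.5,0,-0.3],"spin": 0,"jaw": 5}
    - {"offset": [0,0,0],"spin": 0,"jaw": 5}
    - {"offset": [0,0,0],"spin": 0,"jaw": 5}
    - {"offset": [0,0,0],"spin": 0,"jaw": 5}

```text
clock: 6.95
eef_pos: [518.3, 51.9, 166.3]
eef_rot: [-3.139, -0.002, 1.585]
wrist_force: [0.7, 9.5, -16.2]
finger_gap: 11.8
```

```bash
python3 -c "
from h import *
tilt()"
```

```text
{'eef_pos': [518.32, 51.91, 166.31], 'eef_rot': [-3.14, -0.0, 1.59], 'clock': 6.95, 'wrist_force': [0.74, 9.55, -16.23], 'moment': [2.06, -0.37, 0.03], 'finger_gap': 11.8}
wrist pitch/tilt deg [-0.21  5.88] top z 64.3 5860 L,R edge z 35.4 29.2
scene pitch/tilt deg [-0.42  5.58] top z 62.3 459 L,R edge z 33.3 27.4
```

>>> drive_tool:
  rows:
    - {"offset": [1.6,0,1],"spin": 0,"jaw": 5}
    - {"offset": [1.6,0,1],"spin": 0,"jaw": 5}
    - {"offset": [1.6,0,1],"spin": 0,"jaw": 5}
    - {"offset": [1.6,0,1],"spin": 0,"jaw": 5}
    - {"offset": [1.6,0,1],"spin": 0,"jaw": 5}
    - {"offset": [1.7,0,0.8],"spin": 0,"jaw": 5}
    - {"offset": [0,0,0],"spin": 0,"jaw": 5}
    - {"offset": [0,0,0],"spin": 0,"jaw": 5}

```text
clock: 7.85
eef_pos: [518.5, 60.3, 163.1]
eef_rot: [-3.14, 0.001, 1.585]
wrist_force: [-12.4, -3.9, 15.4]
finger_gap: 11.6
```

```bash
python3 -c "
from h import *
tilt()"
```

```text
{'eef_pos': [518.53, 60.3, 163.07], 'eef_rot': [-3.14, 0.0, 1.59], 'clock': 7.85, 'wrist_force': [-12.37, -3.88, 15.4], 'moment': [-1.09, 2.28, -0.1], 'finger_gap': 11.64}
wrist pitch/tilt deg [-0.15  1.32] top z 61.1 4495 L,R edge z 29.8 28.4
scene pitch/tilt deg [-0.37  0.52] top z 59.2 459 L,R edge z 27.5 26.9
```

>>> drive_tool:
  rows:
    - {"offset": [1.2,0,-0.5],"spin": 0,"jaw": 5}
    - {"offset": [1.2,0,-0.7],"spin": 0,"jaw": 5}
    - {"offset": [1.2,0,-0.7],"spin": 0,"jaw": 5}
    - {"offset": [1.2,0,-0.7],"spin": 0,"jaw": 5}
    - {"offset": [1.2,0,-0.7],"spin": 0,"jaw": 5}
    - {"offset": [1.2,0,-0.7],"spin": 0,"jaw": 5}
    - {"offset": [1.2,0,-0.7],"spin": 0,"jaw": 5}
    - {"offset": [1.2,0,-0.6],"spin": 0,"jaw": 5}
    - {"offset": [0,0,0],"spin": 0,"jaw": 5}
    - {"offset": [0,0,0],"spin": 0,"jaw": 5}

```text
clock: 8.95
eef_pos: [518.5, 69.1, 166.5]
eef_rot: [-3.14, 0.002, 1.585]
wrist_force: [-0.1, -10.0, -10.1]
finger_gap: 12.0
```

```bash
python3 -c "
from h import *
tilt()"
```

```text
{'eef_pos': [518.48, 69.07, 166.46], 'eef_rot': [-3.14, 0.0, 1.59], 'clock': 8.95, 'wrist_force': [-0.14, -10.05, -10.05], 'moment': [-2.3, -0.22, 0.0], 'finger_gap': 11.95}
wrist pitch/tilt deg [ 0.02 -4.18] top z 64.4 3199 L,R edge z 30.2 34.6
scene pitch/tilt deg [-0.18 -4.96] top z 62.5 471 L,R edge z 27.9 33.1
```

>>> drive_tool:
  rows:
    - {"offset": [0.9,0,-0.2],"spin": 0,"jaw": 5}
    - {"offset": [0.9,0,-0.2],"spin": 0,"jaw": 5}
    - {"offset": [0.4,0,-0.1],"spin": 0,"jaw": 5}
    - {"offset": [0,0,0],"spin": 0,"jaw": 5}
    - {"offset": [0,0,0],"spin": 0,"jaw": 5}
    - {"offset": [0,0,0],"spin": 0,"jaw": 5}

```text
clock: 9.65
eef_pos: [518.5, 70.8, 167.0]
eef_rot: [-3.14, 0.003, 1.585]
wrist_force: [0.4, -15.1, -9.3]
finger_gap: 12.0
```

```bash
python3 -c "
from h import *
tilt()"
```

```text
{'eef_pos': [518.49, 70.84, 167.02], 'eef_rot': [-3.14, 0.0, 1.59], 'clock': 9.65, 'wrist_force': [0.38, -15.06, -9.31], 'moment': [-3.03, -0.12, 0.01], 'finger_gap': 11.99}
wrist pitch/tilt deg [ 0.05 -5.24] top z 65.0 2961 L,R edge z 30.3 35.8
scene pitch/tilt deg [-0.06 -5.95] top z 63.3 465 L,R edge z 28.1 34.4
```

>>> drive_tool:
  rows:
    - {"offset": [-1.5,0,0.7],"spin": 0,"jaw": 5}
    - {"offset": [-1.5,0,0.7],"spin": 0,"jaw": 5}
    - {"offset": [-1.5,0,0.7],"spin": 0,"jaw": 5}
    - {"offset": [-1.5,0,0.7],"spin": 0,"jaw": 5}
    - {"offset": [-1.5,0,0.7],"spin": 0,"jaw": 5}
    - {"offset": [-1.5,0,0.7],"spin": 0,"jaw": 5}
    - {"offset": [-1.5,0,0.7],"spin": 0,"jaw": 5}
    - {"offset": [-1.2,0,0.7],"spin": 0,"jaw": 5}
    - {"offset": [0,0,0],"spin": 0,"jaw": 5}
    - {"offset": [0,0,0],"spin": 0,"jaw": 5}

```text
clock: 10.75
eef_pos: [518.9, 61.7, 163.5]
eef_rot: [3.141, -0.002, 1.585]
wrist_force: [-9.1, 8.2, 14.8]
finger_gap: 11.7
```

```bash
python3 -c "
from h import *
tilt()"
```

```text
{'eef_pos': [518.87, 61.68, 163.47], 'eef_rot': [3.14, -0.0, 1.59], 'clock': 10.75, 'wrist_force': [-9.07, 8.22, 14.75], 'moment': [1.89, 1.7, -0.02], 'finger_gap': 11.66}
wrist pitch/tilt deg [ 0.04 -1.15] top z 61.5 4541 L,R edge z 28.9 30.1
scene pitch/tilt deg [-0.27 -2.28] top z 59.5 457 L,R edge z 26.4 28.7
```

>>> drive_tool:
  rows:
    - {"offset": [-1,0,0],"spin": 0,"jaw": 5}
    - {"offset": [0,0,0],"spin": 0,"jaw": 5}
    - {"offset": [0,0,0],"spin": 0,"jaw": 0}
    - {"offset": [0,0,-1],"spin": 0,"jaw": 0}
    - {"offset": [0,0,-1],"spin": 0,"jaw": 0}
    - {"offset": [0,0,-1],"spin": 0,"jaw": 0}
    - {"offset": [0,0,-1],"spin": 0,"jaw": 0}
    - {"offset": [0,0,-1.5],"spin": 0,"jaw": 0}
    - {"offset": [0,0,-1.5],"spin": 0,"jaw": 0}
    - {"offset": [0,0,-1.5],"spin": 0,"jaw": 0}
    - {"offset": [0,0,-1.5],"spin": 0,"jaw": 0}
    - {"offset": [0,0,0],"spin": 0,"jaw": 0}
    - {"offset": [0,0,0],"spin": 0,"jaw": 0}
  force: 58

```text
clock: 12.15
eef_pos: [518.4, 61.1, 171.6]
eef_rot: [-3.14, -0.003, 1.585]
wrist_force: [-2.7, 12.2, -6.4]
finger_gap: 11.5
```

```bash
python3 -c "
from h import *
tilt()"
```

```text
{'eef_pos': [518.41, 61.06, 171.61], 'eef_rot': [-3.14, -0.0, 1.59], 'clock': 12.15, 'wrist_force': [-2.66, 12.19, -6.39], 'moment': [2.79, 0.31, -0.04], 'finger_gap': 11.48}
wrist pitch/tilt deg [-0.1  -0.73] top z 69.6 4588 L,R edge z 37.2 37.9
scene pitch/tilt deg [-0.34 -1.64] top z 67.6 438 L,R edge z 34.8 36.5
```

>>> drive_tool:
  rows:
    - {"offset": [0.5,0,-1.5],"spin": 0,"jaw": 0}
    - {"offset": [0.5,0,-1.5],"spin": 0,"jaw": 0}
    - {"offset": [0,0,-2],"spin": 0,"jaw": 0}
    - {"offset": [0,0,-2.5],"spin": 0,"jaw": 0}
    - {"offset": [0,0,-2.5],"spin": 0,"jaw": 0}
    - {"offset": [0,0,-3],"spin": 0,"jaw": 0}
    - {"offset": [0,0,-3],"spin": 0,"jaw": 0}
    - {"offset": [0,0,-3],"spin": 0,"jaw": 0}
    - {"offset": [0,0,-3],"spin": 0,"jaw": 0}
    - {"offset": [0,0,-3],"spin": 0,"jaw": 0}
    - {"offset": [0,0,-2],"spin": 0,"jaw": 0}
    - {"offset": [0,0,-1],"spin": 0,"jaw": 0}
    - {"offset": [0,0,0],"spin": 0,"jaw": 0}
    - {"offset": [0,0,0],"spin": 0,"jaw": 0}
    - {"offset": [0,0,0],"spin": 0,"jaw": 0}
    - {"offset": [0,0,0],"spin": 0,"jaw": 0}

```text
clock: 13.85
eef_pos: [518.8, 60.9, 200.3]
eef_rot: [-3.141, -0.0, 1.585]
wrist_force: [-0.2, -1.8, -3.1]
finger_gap: 11.3
```

```bash
python3 - <<'E'
from h import *
c=tilt(); cv2.imwrite("pics/s4.png",cv2.resize(c["color"][170:350,250:490],None,fx=3,fy=3,interpolation=cv2.INTER_CUBIC))
for d in finder.find_in("scene","vial_mid")[:1]: print(d)
E
```

```text
{'eef_pos': [518.84, 60.85, 200.26], 'eef_rot': [-3.14, -0.0, 1.59], 'clock': 13.85, 'wrist_force': [-0.2, -1.83, -3.12], 'moment': [-0.02, -0.1, 0.03], 'finger_gap': 11.32}
wrist pitch/tilt deg [ 0.18 -3.87] top z 76.3 1679 L,R edge z 42.3 46.3
scene pitch/tilt deg [-0.16 -2.1 ] top z 96.2 422 L,R edge z 63.1 65.3
{'uv': [377.1, 269.6], 'p': 0.91}
```

View pics/s4.png

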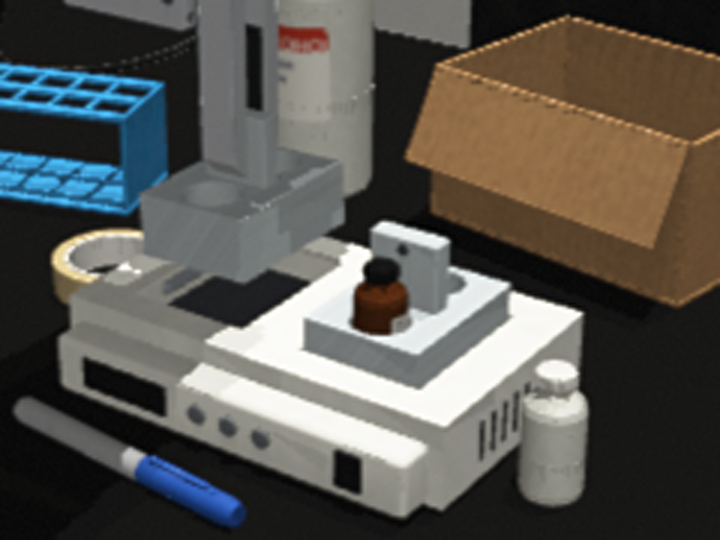

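The block is free. It hangs about 2° off level with its underside about 20 mm above the deck, and the wrist carries only its weight (3 N). The bottle is where it was: the network puts it at (377.1,269.6) now and (377.1,269.1) at the start.

```bash
python3 -c "
from h import *
print(manip.sign_off())"
```

```text
the job is handed in; nothing more can be done
None
```

I rocked the empty block, in the left bay, free by its rib, lifted it clear and handed the job in with it still in the gripper, at about 14 s of the 40 s allowed. The hand-in gave no verdict.

| Stage | Measured result |
|---|---|
| Left end up | About 5.9° by the wrist camera, left edge 35.4 mm and right edge 29.2 mm above the worktop |
| Right end up | 5.2° (wrist camera) to 6° (scene camera), right edge about 35.8 mm and left edge about 30 mm |
| Final hold | Underside about 20 mm above the deck, straight over the bay, about 2° off level |
| Wrist load at the end | About 3 N, the block's own weight, so it touches nothing else |
| Bottle | Within a pixel of its starting place in the scene picture; upright, and its block looks undisturbed |

- **Scene camera offset:** it read heights about 2 mm lower than the wrist camera throughout. I took the wrist values for the two tilts and allowed for the offset in the final height.
- **Disagreement at the end:** the last wrist-camera plane fit gave a top height of 76 mm and a 3.9° tilt. That contradicts the scene camera (96 mm), the picture and the arm's height. I set it aside as a bad fit, probably because it took in other surfaces besides the block's top.

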